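Find the true mobile arm on the knife-edge balance

ROBOT

A 6-joint arm with a two-finger parallel gripper is mounted at the origin on the work surface. World frame = base frame: x ahead of the robot, y to its left, z up, the work surface at z = 0. Lengths are in m, angles in rad, forces in N, time in s.
With the tool pointing down it reaches from about 0.325 to 0.775 m from the base axis. Payload 5.5 kg.
Tool frame: the origin (TCP) lies midway between the tips of the shut fingers; the grasp point (between the pads) lies 19 mm behind it; z points along the fingers, y is the direction in which the jaws open and shut (so a half turn about z gives the same grasp; the last joint's range is limited). The gripper opens to 88 mm and grips with 3 to 60 N. Pads are 20 mm wide; open, the fingers measure 115 mm over their backs; the gripper's body (75 mm by 178 mm) begins 61 mm behind the grasp point.
Start: joints at [-0.057, 0.091, 1.231, -0, 1.82, -0.057], TCP at [0.6, -0, 0.223] pointing down, gripper open.
Joint ranges: [-2.87, 2.87], [-0.86, 2.18], [0.17, 2.46], [-1.51, 4.65], [0.06, 2.69], [-2.65, 2.65]. Speed limits (rad/s): [2.57, 2.57, 3.01, 3.14, 3.14, 3.14].

INTERFACE

Orientations are given as [roll, pitch, yaw] about the fixed x, y, z axes, in that order (R = Rz(yaw) Ry(pitch) Rx(roll)).
In Python, from cell import * gives the robot as it stands.
- The arm moves only by the tool send_rows, never from a script. Its argument "series" is a list of rows, each a list of 3 entries, a list of its own where there are three numbers: the closure in counts, from 0 (fully open) to 255 (shut), then the shift along the world's x, y, z each as a share of 0.08 m, from -1 to 1, then the turn, a rotation vector about the world's x, y, z each as a share of 180 degrees, from -1 to 1. A call has 1 to 5 rows; each row is the pose to reach, as a shift and turn from the pose commanded when the call began, turning the shorter way round; what a row does not reach only later rows make up. A row lasts 1/10 s, in which the tool goes at most 50 mm and 8.59 degrees, less where a joint would pass 70% of its speed; a pose out of reach is approached as far as the arm can. A call with a number of a shift or a turn outside -1 to 1 is refused whole. A call with a gripper value outside its range is refused whole. The fingers move at their own pace and stop on an object; the grip force is fixed at half the most. Time passes only in rows, so rows that repeat a pose let the fingers close. It gives the time, the measured TCP pose, the force and the opening at its end, in the units of the state.
- get_obs(): the state, without advancing time (a new reading comes with each control period).
- get_image(name): name is "scene" or "side" or "wrist"; returns the picture (384x512x3 uint8, red, green, blue); there is no depth.
- camera_model(name): a dict with "K" (3x3 intrinsics, pixels), "T" (4x4, takes a point from camera to world coordinates); the wrist camera has in their place "T_tool_cam" (4x4, takes a point from camera to tool coordinates, whose origin is the TCP and whose axes are the flange's). Camera axes: x right, y down, z forward; pixel columns grow to the right and rows downward; lengths in m; the calibration is good to about 2 mm. A picture is of the moment at which its call begins: read the wrist's pose just before it. camera_model takes no time and is no camera call.
- sign_off(): hands the job in, once; it reports no verdict.
The state is a dict: "time": time; "joints": joint angles; "qd": joint speeds; "joint_efforts": joint torques, N m; "tcp_pos": TCP position; "eef_rot": TCP orientation; "ft_force": force on the tool from outside, world axes, zero at the start; "torque": the same for the moment, N m; "gripper_width": finger opening in m.
Only numpy, scipy, OpenCV 4.12 (cv2) and the standard library are available. Lean on these libraries where they do the work, as an engineer would, in place of code of your own. Each camera call takes 0.05 s, during which the arm holds its last target. There are 200 camera calls.

TASK

One of these two wooden mobile arms, the one with blue paddles or the one with orange paddles, has a hidden weight that puts it off centre. Find out which by setting an arm by its middle along the brass saddle of the knife-edge balance and letting go: a true arm stays level, a bad one tips. Leave the true arm balanced level on the saddle, lying along it with its middle over the saddle's middle, and the bad one lying flat in the red reject tray.

Things in the scene. Friction and masses are not known exactly. Their poses are not given: they have to be found in the camera images.
- blue_bar: Mobile arm: pale wooden bar 22 mm wide with blue 44 mm square paddles at both ends; 234 mm long, 20 mm thick, flat underside. Origin: middle of its underside (brass stud above it); x along the bar, z up. Grip across the 22 mm at the middle (146 mm bare between paddles). 0.09 to 0.24 kg. Centre of mass: within 5 mm of the middle if true, 25 to 45 mm off if bad; either arm may be the bad one.
- orange_bar: Mobile arm: pale wooden bar 22 mm wide with orange 44 mm square paddles at both ends; 234 mm long, 20 mm thick, flat underside. Origin: middle of its underside (brass stud above it); x along the bar, z up. Grip across the 22 mm at the middle (146 mm bare between paddles). 0.09 to 0.24 kg. Centre of mass: within 5 mm of the middle if true, 25 to 45 mm off if bad; either arm may be the bad one.
- saddle_top (a point): Middle of the top of the balance's flat brass saddle: 120 mm along x, 34 mm along y, no lips, 50 mm above the table when level; z up. Rocks about y on a knife edge under its middle, 11 degrees at most each way; a weak spring levels it; settles in 1 s. A true arm within 10 mm of the middle keeps it within 5 degrees, the bad one tips it 8 or more and lies still on it by friction. Fixed base 150 x 75 mm.
- reject_tray: Red open tray, 290 mm long (its x), 105 mm wide (y), 22 mm high, walls and floor about 4 mm thick. Origin: centre of the underside. Fixed to the table. Room for one arm laid along it.
Things that resemble listed ones, but are neither listed nor needed, are in the scene too. What is shaped like the blue_bar but purple is not meant.

How it is judged:
By the outcome, as a careful person would: the job done as asked, in the order asked, and still so for the second after the job is handed in, with the robot touching nothing.
It also fails if it takes over 61 s, if anything falls off the work surface, if the arm or the gripper's body presses on something with over 40 N, if the wrist force passes 120 N, or if a joint passes its speed limit or range.

## Working session

There is one attempt and no reset: what is moved stays moved. The work goes in short steps, Python scripts to look and compute and a tool call to move; the robot and the scene stay as the last step left them, time stands still between calls to the robot, and variables do not carry over. Pictures are saved under pics/ and viewed, about 8 in all and at most 12, crops included, and the job is handed in when it is done.

Besides the shell and the picture viewer there is one more tool, called after "Call:" in YAML: its name, and indented under it one key for each argument. send_rows: Moves the arm, as the interface text tells. Its arguments: {"type":"object","properties":{"series":{"type":"array","items":{"type":"array"}}},"required":["series"]}

```bash
mkdir -p pics; ls; python3 - <<'E'
from cell import *
import cv2,numpy as np
a=get_image("scene");b=get_image("side")
cv2.imwrite("pics/scene0.png",a[:,:,::-1]);cv2.imwrite("pics/side0.png",b[:,:,::-1])
for n in("scene","side","wrist"):
    print(n,{k:np.round(v,4).tolist() for k,v in camera_model(n).items() if k in("K","T","T_tool_cam")})
o=get_obs();print(o["time"],o["tcp_pos"],o["eef_rot"])
E
```

```text
pics
scene {'K': [[388.3255, 0.0, 255.8243], [0.0, 388.3255, 181.5209], [0.0, 0.0, 1.0]], 'T': [[-0.8866, 0.2227, -0.4054, 0.7981], [0.4622, 0.4611, -0.7575, 0.7162], [0.0182, -0.859, -0.5117, 0.5583], [0.0, 0.0, 0.0, 1.0]]}
side {'K': [[402.317, 0.0, 256.3928], [0.0, 402.317, 194.894], [0.0, 0.0, 1.0]], 'T': [[-0.8102, -0.406, 0.4227, -0.1025], [-0.5857, 0.5876, -0.5583, 0.6967], [-0.0217, -0.6999, -0.7139, 0.9559], [0.0, 0.0, 0.0, 1.0]]}
wrist {'K': [[286.9092, 0.0, 255.7632], [0.0, 286.9092, 188.2407], [0.0, 0.0, 1.0]], 'T_tool_cam': [[0.0003, -0.9609, -0.2769, 0.0765], [1.0, -0.0, 0.0011, -0.0006], [-0.0011, -0.2769, 0.9609, -0.1628], [0.0, 0.0, 0.0, 1.0]]}
0.1 [ 5.99735628e-01 -1.55452014e-05  2.21649569e-01] [-3.13987597e+00 -9.18519600e-05  1.57076250e+00]
```

View pics/scene0.png

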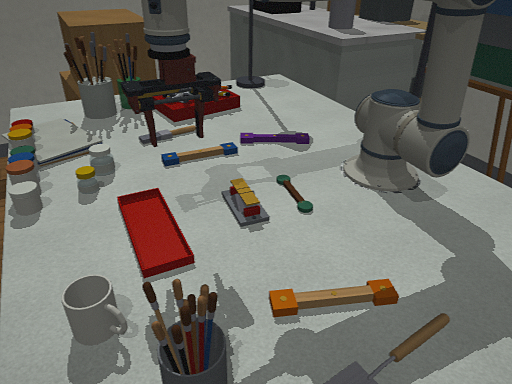

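View pics/side0.png

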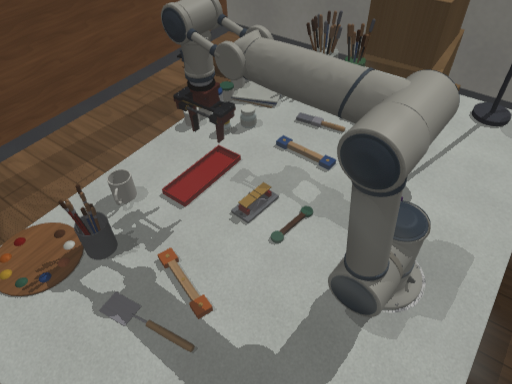

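The scene picture shows the blue bar (200,154), the orange bar (335,297), the balance (244,200) and the red tray (155,230). A purple bar (275,139) and a green-ended dark stick (295,193) are lookalikes. In the side picture the blue bar is at (305,152), orange at (185,283), the balance at (255,202) and the tray at (203,175).

```bash
cat > h.py <<'E'
from cell import *
import cv2,numpy as np
from scipy.spatial.transform import Rotation as R
def cam(n,o=None):
    c=camera_model(n)
    if n!="wrist": return c["K"],np.array(c["T"])
    T=np.eye(4);T[:3,:3]=R.from_euler("xyz",o["eef_rot"]).as_matrix();T[:3,3]=o["tcp_pos"]
    return c["K"],T@c["T_tool_cam"]
def ray(K,T,uv,z):
    d=T[:3,:3]@np.linalg.solve(K,[uv[0],uv[1],1.]);return T[:3,3]+d*(z-T[2,3])/d[2]
HS={"blue":(100,118,130,50),"orange":(5,14,190,110),"red":(0,4,200,60),"redhi":(176,180,200,60),"brass":(18,27,130,100),"purple":(128,150,100,40)}
def mask(im,c):
    h=cv2.cvtColor(im,cv2.COLOR_RGB2HSV);a,b,s,v=HS[c];return cv2.inRange(h,(a,s,v),(b,255,255))
def blobs(im,c,amin=30):
    m=mask(im,c)
    if c=="red": m|=mask(im,"redhi")
    m=cv2.morphologyEx(m,cv2.MORPH_OPEN,np.ones((2,2)))
    n,l,st,ce=cv2.connectedComponentsWithStats(m)
    return [(ce[i],st[i],(l==i).astype(np.uint8)) for i in range(1,n) if st[i,4]>=amin]
def look(n):
    o=get_obs();im=get_image(n);K,T=cam(n,o);return im,K,T
E
python3 - <<'E'
from h import *
for n in("scene","side"):
    im=cv2.imread(f"pics/{n}0.png")[:,:,::-1].copy();K,T=cam(n)
    for c,z in(("blue",.02),("orange",.02),("red",.01),("brass",.05)):
        for ce,st,m in blobs(im,c):
            print(n,c,np.round(ce),st.tolist(),np.round(ray(K,T,ce,z),3)[:2])
            if c=="red" and st[4]>1500:
                p=cv2.boxPoints(cv2.minAreaRect(cv2.findNonZero(m)));print([np.round(ray(K,T,q,.011),3)[:2].tolist() for q in p])
E
```

```text
scene blue [230. 149.] [222, 144, 16, 12, 128] [ 0.354 -0.29 ]
scene blue [ 22. 157.] [9, 153, 25, 10, 167] [ 0.93  -0.504]
scene blue [171. 160.] [163, 154, 17, 13, 162] [ 0.54  -0.301]
scene blue [209. 345.] [206, 321, 7, 49, 191] [0.672 0.335]
scene orange [ 21. 128.] [11, 126, 21, 5, 67] [ 0.931 -0.752]
scene orange [380. 285.] [369, 280, 24, 14, 178] [0.337 0.36 ]
scene red [234.  96.] [231, 93, 8, 6, 30] [ 0.113 -0.785]
scene red [159.  98.] [154, 97, 10, 4, 31] [ 0.416 -0.889]
scene red [225. 100.] [220, 98, 10, 6, 30] [ 0.168 -0.754]
scene red [180. 106.] [166, 101, 30, 11, 140] [ 0.364 -0.756]
scene red [ 23. 123.] [13, 121, 20, 5, 65] [ 0.928 -0.826]
scene red [154. 234.] [119, 189, 76, 90, 3704] [0.674 0.008]
[[0.719, -0.172], [0.58, -0.2], [0.623, 0.138], [0.726, 0.14]]
scene brass [ 20. 133.] [9, 130, 23, 8, 141] [ 0.927 -0.621]
scene brass [ 85. 171.] [77, 167, 18, 9, 123] [ 0.775 -0.28 ]
scene brass [245. 192.] [232, 180, 27, 26, 317] [ 0.442 -0.002]
scene brass [284. 299.] [281, 297, 7, 5, 30] [0.533 0.33 ]
side brass [261. 191.] [257, 189, 10, 5, 35] [ 0.431 -0.035]
side brass [250. 200.] [247, 197, 8, 7, 43] [0.436 0.017]
side brass [  6. 275.] [0, 270, 13, 11, 105] [0.81  0.614]
```

```bash
python3 - <<'E'
from h import *
ims={n:cv2.imread(f"pics/{n}0.png")[:,:,::-1].copy() for n in("scene","side")}
for n,ps in(("side",[(203,176),(283,143),(326,161),(168,258),(200,304),(252,202),(262,189)]),("scene",[(284,300),(380,290),(245,195)])):
    h=cv2.cvtColor(ims[n],cv2.COLOR_RGB2HSV)
    print(n,[(p,h[p[1],p[0]].tolist()) for p in ps])
c=lambda i,x,y,w,h,s:cv2.resize(i[y:y+h,x:x+w,::-1],None,fx=s,fy=s,interpolation=cv2.INTER_CUBIC)
a=c(ims["scene"],110,130,200,150,2);b=c(ims["scene"],260,240,200,150,2);d=c(ims["side"],150,130,200,150,2);e=c(ims["side"],130,210,200,150,2)
cv2.imwrite("pics/crop1.png",np.vstack([np.hstack([a,b]),np.hstack([d,e])]))
E
```

```text
side [((203, 176), [1, 165, 125]), ((283, 143), [110, 116, 99]), ((326, 161), [110, 73, 94]), ((168, 258), [11, 168, 141]), ((200, 304), [19, 126, 119]), ((252, 202), [19, 109, 110]), ((262, 189), [19, 132, 139])]
scene [((284, 300), [23, 177, 137]), ((380, 290), [13, 236, 119]), ((245, 195), [21, 186, 151])]Traceback (most recent call last):
  File "<stdin>", line 8, in <module>
    return _nx.concatenate(arrs, 1, dtype=dtype, casting=casting)
           ~~~~~~~~~~~~~~~^^^^^^^^^^^^^^^^^^^^^^^^^^^^^^^^^^^^^^^
ValueError: all the input array dimensions except for the concatenation axis must match exactly, but along dimension 0, the array at index 0 has size 300 and the array at index 1 has size 288
```

```bash
sed -i 's/^HS=.*/HS={"blue":(100,118,85,50),"orange":(5,15,150,80),"red":(0,4,140,60),"redhi":(174,180,140,60),"brass":(16,27,110,95),"purple":(128,150,100,40)}/' h.py
python3 - <<'E'
from h import *
ims={n:cv2.imread(f"pics/{n}0.png")[:,:,::-1].copy() for n in("scene","side")}
for n in ims:
    im=ims[n];K,T=cam(n)
    for c,z in(("blue",.02),("orange",.02),("red",.022),("brass",.05)):
        for ce,st,m in blobs(im,c,40):
            p=ray(K,T,ce,z)
            if not(.25<p[0]<.85 and -.4<p[1]<.5): continue
            print(n,c,np.round(ce),st.tolist(),np.round(p,3)[:2])
            if c=="red" and st[4]>1500:
                q=cv2.approxPolyDP(cv2.convexHull(cv2.findNonZero(m)),6,True)[:,0];print([(w.tolist(),np.round(ray(K,T,w,.022),3)[:2].tolist()) for w in q])
c=lambda i,x,y,s:cv2.resize(i[y:y+140,x:x+200,::-1],None,fx=s,fy=s,interpolation=cv2.INTER_CUBIC)
a=c(ims["scene"],110,130,2);b=c(ims["scene"],260,240,2);d=c(ims["side"],150,130,2);e=c(ims["side"],130,230,2)
cv2.imwrite("pics/crop1.png",np.vstack([np.hstack([a,b]),np.hstack([d,e])]))
E
```

```text
scene blue [230. 149.] [222, 143, 16, 13, 141] [ 0.353 -0.292]
scene blue [171. 160.] [163, 153, 17, 14, 169] [ 0.539 -0.302]
scene blue [209. 345.] [205, 321, 8, 50, 215] [0.673 0.335]
scene orange [384. 292.] [369, 280, 30, 26, 453] [0.342 0.376]
scene orange [284. 300.] [271, 290, 28, 21, 394] [0.517 0.31 ]
scene orange [286. 313.] [276, 310, 22, 8, 97] [0.53  0.336]
scene red [154. 234.] [119, 189, 76, 90, 3925] [0.676 0.024]
[([194, 263], [0.63, 0.149]), ([145, 278], [0.727, 0.147]), ([119, 198], [0.717, -0.155]), ([158, 189], [0.619, -0.154])]
scene red [252. 212.] [245, 208, 16, 10, 111] [0.447 0.045]
scene red [202. 355.] [201, 348, 3, 15, 42] [0.689 0.349]
scene brass [200. 152.] [179, 147, 44, 10, 135] [ 0.463 -0.257]
scene brass [ 85. 171.] [77, 167, 18, 9, 124] [ 0.775 -0.28 ]
scene brass [245. 192.] [232, 179, 27, 27, 326] [ 0.442 -0.003]
scene brass [334. 294.] [296, 286, 78, 17, 699] [0.45 0.36]
side blue [284. 141.] [278, 137, 14, 9, 66] [ 0.531 -0.323]
side blue [328. 162.] [321, 157, 15, 10, 88] [ 0.339 -0.312]
side orange [168. 257.] [160, 250, 18, 15, 154] [0.514 0.309]
side orange [204. 303.] [195, 297, 17, 14, 122] [0.334 0.36 ]
side red [201. 177.] [166, 152, 71, 51, 1346] [0.657 0.005]
side brass [255. 196.] [241, 185, 29, 23, 258] [ 0.434 -0.006]
```

View pics/crop1.png

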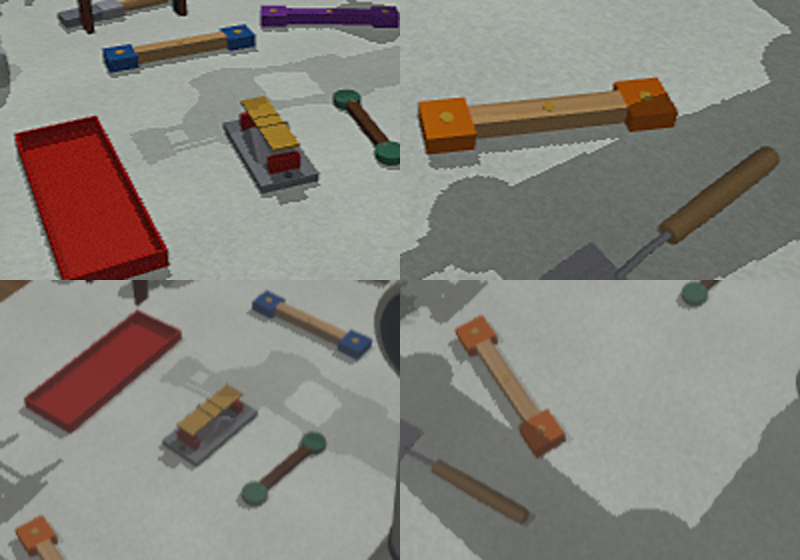

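Two orange-like or blue-like objects checked in the crops: the bar with blue square paddles is at scene (171..230,155), the bar with orange square paddles at scene (284..384,296). Both have pale bars and brass studs, so they fit. The purple bar at (275,139) and the green/dark-brown stick at (295,193) do not. The wrist camera should already cover the balance and tray.

```bash
python3 - <<'E'
from h import *
im,K,T=look("wrist");cv2.imwrite("pics/w1.png",im[:,:,::-1])
for c,z in(("red",.022),("brass",.05)):
    for ce,st,m in blobs(im,c,150):
        q=cv2.boxPoints(cv2.minAreaRect(cv2.findNonZero(m)))
        print(c,np.round(ce),st.tolist(),np.round(ray(K,T,ce,z),3)[:2],[np.round(ray(K,T,w,z),3)[:2].tolist() for w in q])
E
```

```text
red [312. 164.] [269, 64, 97, 217, 16500] [0.671 0.004] [[0.616, -0.164], [0.624, 0.125], [0.727, 0.121], [0.745, -0.171]]
brass [125. 180.] [110, 132, 30, 98, 2647] [ 0.442 -0.009] [[0.432, 0.047], [0.465, 0.047], [0.451, -0.074], [0.415, -0.074]]
```

View pics/w1.png

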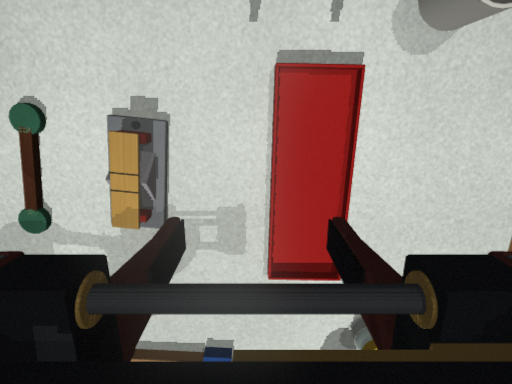

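The wrist view shows the saddle at (125,180), lying roughly along world y, and the tray at (312,164). The green stick at (30,165) is not needed. Now moving over the blue bar, turning the jaws across it.

Call:
send_rows:
  series:
    - [0, [-0.125, -0.22, 0], [0, 0, -0.031]]
    - [0, [-0.25, -0.44, 0], [0, 0, -0.0625]]
    - [0, [-0.375, -0.66, 0], [0, 0, -0.094]]
    - [0, [-0.5, -0.88, 0], [0, 0, -0.125]]

```text
time: 0.55
tcp_pos: [0.5595, -0.0709, 0.2222]
eef_rot: [-3.141, 0.0, 1.174]
ft_force: [0.2, -0.2, 0.6]
gripper_width: 0.0882
```

Call:
send_rows:
  series:
    - [0, [-0.125, -0.22, 0], [0, 0, -0.031]]
    - [0, [-0.25, -0.44, 0], [0, 0, -0.0625]]
    - [0, [-0.375, -0.66, 0], [0, 0, -0.094]]
    - [0, [-0.5, -0.88, 0], [0, 0, -0.125]]

```text
time: 0.95
tcp_pos: [0.5194, -0.1414, 0.2223]
eef_rot: [-3.141, 0.0, 0.781]
ft_force: [0.3, -1.2, 0.5]
gripper_width: 0.0878
```

Call:
send_rows:
  series:
    - [0, [-0.125, -0.22, 0], [0, 0, -0.031]]
    - [0, [-0.25, -0.44, 0], [0, 0, -0.0625]]
    - [0, [-0.375, -0.66, 0], [0, 0, -0.094]]
    - [0, [-0.5, -0.88, 0], [0, 0, -0.125]]

```text
time: 1.35
tcp_pos: [0.4794, -0.2118, 0.2223]
eef_rot: [-3.141, 0.0, 0.389]
ft_force: [0.2, -0.7, -0.0]
gripper_width: 0.0874
```

Call:
send_rows:
  series:
    - [0, [-0.125, -0.22, 0], [0, 0, -0.031]]
    - [0, [-0.25, -0.44, 0], [0, 0, -0.0625]]
    - [0, [-0.375, -0.66, 0], [0, 0, -0.094]]
    - [0, [-0.5, -0.88, 0], [0, 0, -0.125]]
    - [0, [-0.5, -0.88, 0], [0, 0, -0.125]]

```text
time: 1.85
tcp_pos: [0.4389, -0.2832, 0.2222]
eef_rot: [3.141, 0.001, -0.004]
ft_force: [-0.2, -0.8, 0.3]
gripper_width: 0.0877
```

```bash
cat >> h.py <<'E'
def quad(m):
    q=cv2.convexHull(cv2.findNonZero(m))
    return cv2.approxPolyN(q,4,ensure_convex=True).reshape(-1,2).astype(float)
E
python3 - <<'E'
from h import *
w=cv2.imread("pics/w1.png")[:,:,::-1].copy()
o0=dict(tcp_pos=[.599736,0,.22165],eef_rot=[-3.139876,-9e-5,1.5707625]);K,T=cam("wrist",o0)
for c,z in(("red",.022),("brass",.05)):
    ce,st,m=max(blobs(w,c,150),key=lambda b:b[1][4]);q=np.array([ray(K,T,x,z)[:2] for x in quad(m)]);print(c,q.round(3).tolist(),q.mean(0).round(4))
o=get_obs();print(o["time"],o["tcp_pos"],o["eef_rot"])
im,K,T=look("wrist");cv2.imwrite("pics/w2.png",im[:,:,::-1])
P=[]
for ce,st,m in blobs(im,"blue",200):
    q=np.array([ray(K,T,x,.02)[:2] for x in quad(m)]);print(np.round(ce),st.tolist(),np.round(ray(K,T,ce,.02),4)[:2],q.round(3).tolist())
for ce,st,m in blobs(im,"brass",15):
    print("brass",np.round(ce),st.tolist(),np.round(ray(K,T,ce,.022),4)[:2])
E
```

```text
red [[0.722, -0.167], [0.618, -0.167], [0.623, 0.122], [0.728, 0.121]] [ 0.6727 -0.0224]
brass [[0.451, -0.074], [0.419, -0.072], [0.43, 0.048], [0.465, 0.044]] [ 0.4412 -0.0136]
1.85 [ 0.43890465 -0.28316587  0.22218176] [ 3.14141091e+00  9.96716002e-04 -4.23562551e-03]
[295.  87.] [276, 68, 40, 40, 1306] [ 0.5356 -0.3302] [[0.512, -0.351], [0.514, -0.307], [0.558, -0.309], [0.556, -0.353]]
[283. 232.] [267, 217, 33, 31, 844] [ 0.3454 -0.3197] [[0.321, -0.34], [0.325, -0.298], [0.368, -0.298], [0.365, -0.343]]
brass [295.  88.] [291, 83, 9, 10, 72] [ 0.535  -0.3303]
brass [298. 110.] [297, 108, 4, 5, 18] [ 0.5092 -0.3349]
brass [292. 114.] [291, 110, 4, 10, 29] [ 0.5038 -0.3275]
brass [299. 116.] [297, 114, 5, 5, 21] [ 0.5022 -0.336 ]
brass [288. 129.] [285, 120, 7, 17, 64] [ 0.4862 -0.3229]
brass [296. 139.] [287, 120, 14, 39, 212] [ 0.4733 -0.3328]
brass [442. 138.] [439, 134, 7, 8, 42] [ 0.4749 -0.5167]
brass [441. 147.] [437, 143, 9, 11, 50] [ 0.4629 -0.5171]
brass [288. 181.] [279, 145, 18, 73, 646] [ 0.4189 -0.3251]
brass [  9. 171.] [0, 157, 21, 28, 522] [0.4346 0.0358]
brass [441. 168.] [436, 156, 10, 24, 81] [ 0.4357 -0.5213]
brass [ 30. 172.] [20, 159, 20, 28, 453] [0.4327 0.0102]
brass [ 61. 175.] [39, 160, 44, 31, 1126] [ 0.4289 -0.0295]
brass [435. 183.] [434, 180, 3, 7, 18] [ 0.4155 -0.5175]
brass [440. 189.] [438, 184, 6, 11, 58] [ 0.4078 -0.526 ]
brass [438. 199.] [432, 196, 11, 8, 50] [ 0.394  -0.5246]
brass [283. 233.] [280, 230, 7, 7, 43] [ 0.3453 -0.3198]
brass [285. 336.] [283, 334, 5, 4, 15] [ 0.1728 -0.3266]
```

View pics/w2.png

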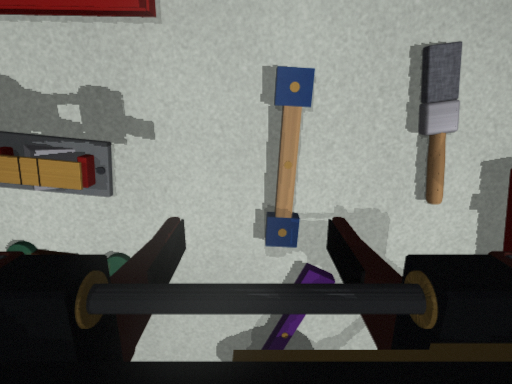

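The wrist view shows the blue paddles at (295,88) and (283,233) with their studs. They give a middle of about (0.440,-0.325) and a bar yaw of -3°. The saddle position agrees with the earlier wrist view within 2 mm. Descending partway and looking again.

Call:
send_rows:
  series:
    - [0, [0, -0.13, -0.25], [0, 0, -0.004]]
    - [0, [0, -0.26, -0.5], [0, 0, -0.008]]
    - [0, [0, -0.4, -0.75], [0, 0, -0.012]]
    - [0, [0.01, -0.52, -1], [0, 0, -0.0165]]
    - [0, [0.01, -0.52, -1], [0, 0, -0.0165]]

```text
time: 2.4
tcp_pos: [0.44, -0.3221, 0.1389]
eef_rot: [-3.138, 0.005, -0.05]
ft_force: [0.6, 0.6, 0.7]
gripper_width: 0.0877
```

```bash
cat > bar.py <<'E'
import sys
from h import *
c=sys.argv[1];z=float(sys.argv[2])
o=get_obs();im,K,T=look("wrist");cv2.imwrite(sys.argv[3],im[:,:,::-1])
B=sorted([b for b in blobs(im,c,400)],key=lambda b:-b[1][4])[:2]
P=[]
for ce,st,m in B:
    q=np.array([ray(K,T,x,z)[:2] for x in quad(m)]);P.append(q.mean(0));print(np.round(ce),st.tolist(),np.round(P[-1],4),np.round(ray(K,T,ce,z),4)[:2], "sides",np.linalg.norm(q-np.roll(q,1,0),axis=1).round(3))
d=P[0]-P[1];mid=(P[0]+P[1])/2
print("mid",mid.round(4),"sep",np.linalg.norm(d).round(4),"yaw deg",np.degrees(np.arctan2(d[1],d[0])).round(2),np.degrees(np.arctan2(-d[1],-d[0])).round(2),"minus tcp mm",((mid-o["tcp_pos"][:2])*1000).round(1))
print(o["time"],o["tcp_pos"].round(4),o["eef_rot"].round(4))
E
python3 bar.py blue .02 pics/w3.png
```

```text
[260.  82.] [237, 57, 48, 51, 2238] [ 0.535  -0.3302] [ 0.5359 -0.3301] sides [0.043 0.044 0.043 0.042]
[258. 265.] [239, 247, 40, 36, 1274] [ 0.3454 -0.3194] [ 0.3454 -0.3194] sides [0.044 0.044 0.044 0.042]
mid [ 0.4402 -0.3248] sep 0.1899 yaw deg -3.27 176.73 minus tcp mm [ 0.2 -2.7]
2.4 [ 0.44   -0.3221  0.1389] [-3.1377  0.0049 -0.0502]
```

Call:
send_rows:
  series:
    - [0, [0, 0, -0.25], [0, 0, 0]]
    - [0, [0, 0, -0.5], [0, 0, 0]]
    - [0, [0, 0, -0.75], [0, 0, 0]]
    - [0, [0, 0, -1], [0, 0, 0]]
    - [0, [0, 0, -1], [0, 0, 0]]

```text
time: 2.95
tcp_pos: [0.4404, -0.3216, 0.0611]
eef_rot: [-3.139, 0.003, -0.05]
ft_force: [0.0, 0.0, -0.2]
gripper_width: 0.0878
```

Call:
send_rows:
  series:
    - [0, [0, 0, -0.2], [0, 0, 0]]
    - [0, [0, 0, -0.4], [0, 0, 0]]
    - [0, [0, 0, -0.6], [0, 0, 0]]
    - [0, [0, 0, -0.7], [0, 0, 0]]
    - [0, [0, 0, -0.7], [0, 0, 0]]

```text
time: 3.45
tcp_pos: [0.4398, -0.3224, 0.0045]
eef_rot: [-3.139, 0.003, -0.052]
ft_force: [0.6, 0.3, -0.7]
gripper_width: 0.0877
```

Call:
send_rows:
  series:
    - [255, [0, 0, 0], [0, 0, 0]]
    - [255, [0, 0, 0], [0, 0, 0]]
    - [255, [0, 0, 0], [0, 0, 0]]
    - [255, [0, 0, 0], [0, 0, 0]]
    - [255, [0, 0, 0], [0, 0, 0]]

```text
time: 3.95
tcp_pos: [0.441, -0.3234, 0.007]
eef_rot: [3.141, -0.001, -0.052]
ft_force: [-1.3, 0.5, 0.1]
gripper_width: 0.0514
```

Call:
send_rows:
  series:
    - [255, [0, 0, 0], [0, 0, 0]]
    - [255, [0, 0, 0], [0, 0, 0]]
    - [255, [0, 0, 0], [0, 0, 0]]
    - [255, [0, 0, 0], [0, 0, 0]]
    - [255, [0, 0, 0], [0, 0, 0]]

```text
time: 4.45
tcp_pos: [0.4408, -0.3232, 0.0066]
eef_rot: [3.142, -0.0, -0.052]
ft_force: [0.8, -0.6, -0.5]
gripper_width: 0.0219
```

Call:
send_rows:
  series:
    - [255, [0, 0, 0], [0, 0, 0]]
    - [255, [0, 0, 0], [0, 0, 0]]

```text
time: 4.65
tcp_pos: [0.4408, -0.3233, 0.0066]
eef_rot: [3.141, -0.0, -0.052]
ft_force: [-0.2, -0.7, -0.2]
gripper_width: 0.0218
```

Call:
send_rows:
  series:
    - [255, [0, 0, 0.25], [0, 0, 0]]
    - [255, [0, 0, 0.5], [0, 0, 0]]
    - [255, [0, 0, 0.75], [0, 0, 0]]
    - [255, [0, 0, 1], [0, 0, 0]]
    - [255, [0, 0, 1], [0, 0, 0]]

```text
time: 5.15
tcp_pos: [0.4421, -0.3242, 0.0897]
eef_rot: [3.139, -0.004, -0.052]
ft_force: [0.1, 0.5, -1.0]
gripper_width: 0.0214
```

Blue is gripped (opening 21.8 mm). Lifting further and moving toward the balance for a second fix on the saddle.

Call:
send_rows:
  series:
    - [255, [0, 0.18, 0.12], [0, 0, 0]]
    - [255, [0, 0.37, 0.25], [0, 0, 0]]
    - [255, [0, 0.56, 0.37], [0, 0, 0]]
    - [255, [0, 0.75, 0.5], [0, 0, 0]]

```text
time: 5.55
tcp_pos: [0.4407, -0.2614, 0.127]
eef_rot: [-3.141, 0.0, -0.051]
ft_force: [0.3, -0.1, -1.1]
gripper_width: 0.0218
```

Call:
send_rows:
  series:
    - [255, [0, 0.18, 0.12], [0, 0, 0]]
    - [255, [0, 0.37, 0.25], [0, 0, 0]]
    - [255, [0, 0.56, 0.37], [0, 0, 0]]
    - [255, [0, 0.75, 0.5], [0, 0, 0]]
    - [255, [0, 0.75, 0.5], [0, 0, 0]]

```text
time: 6.05
tcp_pos: [0.4417, -0.2017, 0.169]
eef_rot: [3.141, -0.003, -0.05]
ft_force: [0.5, -1.2, -1.9]
gripper_width: 0.022
```

```bash
python3 - <<'E'
from h import *
o=get_obs();print(o["time"],o["tcp_pos"].round(4),o["eef_rot"].round(4),o["torque"].round(3),o["ft_force"].round(2))
im,K,T=look("wrist");cv2.imwrite("pics/w4.png",im[:,:,::-1])
m=cv2.morphologyEx(mask(im,"brass"),cv2.MORPH_CLOSE,np.ones((5,5)));m[:,200:]=0
n,l,st,ce=cv2.connectedComponentsWithStats(m);i=1+st[1:,4].argmax();q=quad((l==i).astype(np.uint8))
w=np.array([ray(K,T,x,.05)[:2] for x in q]);print(st[i],q.tolist(),w.round(4).tolist(),w.mean(0).round(4),np.linalg.norm(w-np.roll(w,1,0),axis=1).round(3))
e=w-np.roll(w,1,0);print(np.degrees(np.arctan2(e[:,1],e[:,0])).round(1))
E
```

```text
6.05 [ 0.4417 -0.2017  0.169 ] [ 3.1406 -0.0032 -0.0497] [ 0.055  0.117 -0.053] [ 0.5  -1.23 -1.94]
[  11  176  122   36 3608] [[16.0, 206.0], [10.0, 175.0], [131.0, 181.0], [133.0, 212.0]] [[0.4297, 0.0486], [0.4626, 0.0455], [0.4504, -0.0751], [0.417, -0.0716]] [ 0.4399 -0.0131] [0.121 0.033 0.121 0.033]
[ 84.   -5.4 -95.8 174. ]
```

View pics/w4.png

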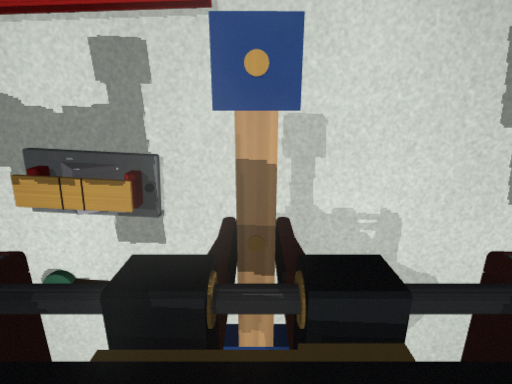

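The wrist picture shows blue held at its middle (stud at (257,243)) and the saddle at (72,194). The saddle fix is (0.440,-0.013), yaw 84°, matching the first. Carrying blue over and turning it onto that line.

Call:
send_rows:
  series:
    - [255, [0, 0.195, 0], [0, 0, 0.04]]
    - [255, [0, 0.39, 0], [0, 0, 0.08]]
    - [255, [0, 0.585, 0], [0, 0, 0.12]]
    - [255, [0, 0.78, 0], [0, 0, 0.1613]]

```text
time: 6.5
tcp_pos: [0.4405, -0.1408, 0.1657]
eef_rot: [-3.141, 0.001, 0.459]
ft_force: [-0.8, 0.0, -1.0]
gripper_width: 0.0218
```

Call:
send_rows:
  series:
    - [255, [0, 0.195, 0], [0, 0, 0.04]]
    - [255, [0, 0.39, 0], [0, 0, 0.08]]
    - [255, [0, 0.585, 0], [0, 0, 0.12]]
    - [255, [0, 0.78, 0], [0, 0, 0.1613]]

```text
time: 6.9
tcp_pos: [0.4406, -0.0784, 0.1658]
eef_rot: [-3.141, 0.001, 0.966]
ft_force: [0.6, 0.3, -1.4]
gripper_width: 0.0215
```

Call:
send_rows:
  series:
    - [255, [0, 0.195, -0.25], [0, 0, 0.04]]
    - [255, [0, 0.39, -0.5], [0, 0, 0.08]]
    - [255, [0, 0.585, -0.75], [0, 0, 0.12]]
    - [255, [0, 0.78, -0.9], [0, 0, 0.1613]]
    - [255, [0, 0.78, -0.9], [0, 0, 0.1613]]

```text
time: 7.4
tcp_pos: [0.4394, -0.0151, 0.0917]
eef_rot: [-3.137, -0.0, 1.471]
ft_force: [0.1, -0.9, -1.4]
gripper_width: 0.0217
```

Call:
send_rows:
  series:
    - [255, [0, 0, 0], [0, 0, 0]]
    - [255, [0, 0, 0], [0, 0, 0]]
    - [255, [0, 0, 0], [0, 0, 0]]

```text
time: 7.7
tcp_pos: [0.4413, -0.0168, 0.0956]
eef_rot: [3.14, 0.0, 1.466]
ft_force: [0.3, -0.7, -1.5]
gripper_width: 0.0214
```

Call:
send_rows:
  series:
    - [255, [0, 0.02, -0.12], [0, 0, 0]]
    - [255, [0, 0.0375, -0.24], [0, 0, 0]]
    - [255, [0, 0.0375, -0.36], [0, 0, 0]]
    - [255, [0, 0.0375, -0.45], [0, 0, 0]]
    - [255, [0, 0.0375, -0.45], [0, 0, 0]]

```text
time: 8.2
tcp_pos: [0.4404, -0.013, 0.0575]
eef_rot: [-3.14, 0.0, 1.468]
ft_force: [0.1, -0.0, -1.7]
gripper_width: 0.0218
```

```bash
python3 - <<'E'
from h import *
o=get_obs();print(o["time"],o["tcp_pos"].round(4),o["eef_rot"].round(4),o["torque"].round(3),o["ft_force"].round(2))
im=get_image("side")[150:250,180:330,::-1];sc=get_image("scene")[130:230,160:310,::-1];w=get_image("wrist")[:,:,::-1]
r=lambda i:cv2.resize(i,(396,264),interpolation=cv2.INTER_CUBIC)
cv2.imwrite("pics/p1.png",np.hstack([r(im),r(sc)]));cv2.imwrite("pics/w5.png",w)
E
```

```text
8.2 [ 0.4404 -0.013   0.0575] [-3.1403  0.      1.4684] [-0.028 -0.011  0.067] [ 0.12 -0.05 -1.71]
```

View pics/p1.png

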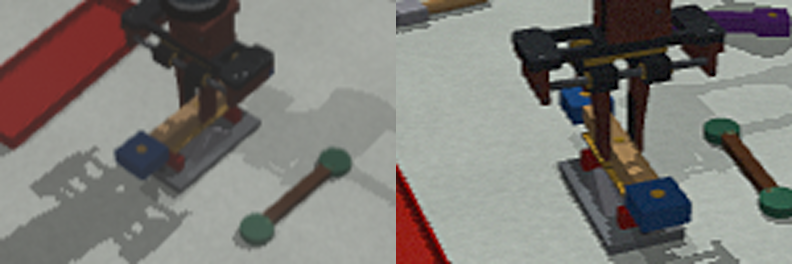

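Blue sits about 1 mm over the saddle, in line with it. Lowering the last bit, releasing, and rising clear.

Call:
send_rows:
  series:
    - [255, [0, 0, -0.015], [0, 0, 0]]
    - [255, [0, 0, -0.015], [0, 0, 0]]
    - [110, [0, 0, -0.015], [0, 0, 0]]
    - [110, [0, 0, -0.015], [0, 0, 0]]
    - [110, [0, 0, -0.015], [0, 0, 0]]

```text
time: 8.85
tcp_pos: [0.441, -0.013, 0.0577]
eef_rot: [3.141, 0.0, 1.468]
ft_force: [-0.0, 0.3, 0.1]
gripper_width: 0.0424
```

Call:
send_rows:
  series:
    - [110, [0, 0, 0], [0, 0, 0]]
    - [110, [0, 0, 0.15], [0, 0, 0]]
    - [110, [0, 0, 0.4], [0, 0, 0]]
    - [110, [0, 0, 0.7], [0, 0, 0]]
    - [110, [0, 0, 1], [0, 0, 0]]

```text
time: 9.35
tcp_pos: [0.4408, -0.013, 0.1392]
eef_rot: [3.141, 0.0, 1.468]
ft_force: [0.1, 0.3, 0.5]
gripper_width: 0.0498
```

Call:
send_rows:
  series:
    - [0, [0, 0, 0.25], [0, 0, 0]]
    - [0, [0, 0, 0.5], [0, 0, 0]]
    - [0, [0, 0, 0.5], [0, 0, 0]]
    - [0, [0, 0, 0.5], [0, 0, 0]]
    - [0, [0, 0, 0.5], [0, 0, 0]]

```text
time: 9.85
tcp_pos: [0.4404, -0.0129, 0.1763]
eef_rot: [-3.14, -0.0, 1.468]
ft_force: [0.9, 0.2, -0.0]
gripper_width: 0.0861
```

```bash
python3 - <<'E'
from h import *
o=get_obs();print(o["time"],o["tcp_pos"].round(4),o["eef_rot"].round(4))
w=get_image("wrist");im=get_image("side")[150:250,180:330];sc=get_image("scene")[130:230,160:310]
cv2.imwrite("pics/w6.png",w[:,:,::-1])
r=lambda i,h:cv2.resize(i[:,:,::-1],(396,h),interpolation=cv2.INTER_CUBIC)
cv2.imwrite("pics/p2.png",np.vstack([np.hstack([r(im,264),r(sc,264)]),np.hstack([r(w,297),np.zeros((297,396,3),np.uint8)])]))
E
```

```text
9.85 [ 0.4404 -0.0129  0.1763] [-3.1399 -0.      1.4684]
```

View pics/p2.png

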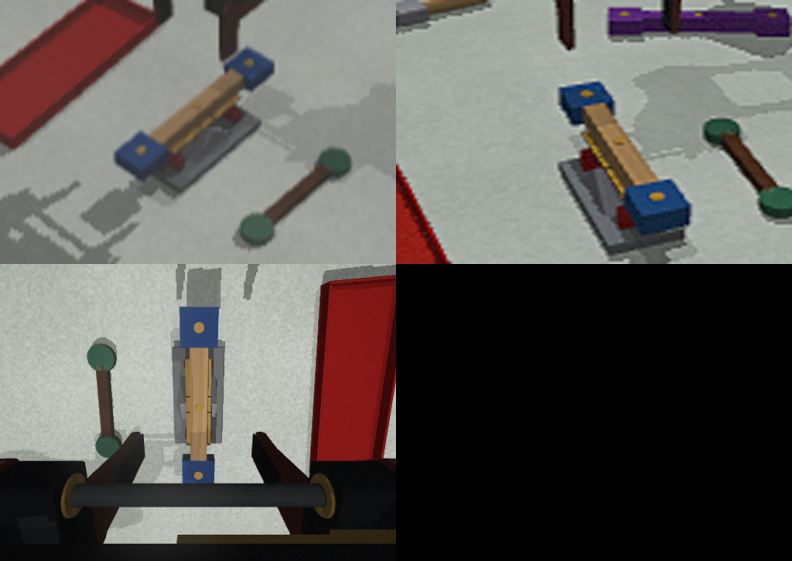

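Both outside views show blue resting on the saddle with its paddles at near-equal height. I'll triangulate the paddle studs to get the actual tilt.

```bash
cat > tilt.py <<'E'
import sys
from h import *
# 3-view triangulation of paddle top studs (brass within the paddle colour's hull)
def studs(im,c,amin):
    out=[]
    for ce,st,m in blobs(im,c,amin):
        hull=cv2.fillPoly(np.zeros(m.shape,np.uint8),[cv2.convexHull(cv2.findNonZero(m))],1)
        h=cv2.cvtColor(im,cv2.COLOR_RGB2HSV)
        s=cv2.inRange(h,(13 if c=="blue" else 17,50,60),(28,255,255))*hull
        n,l,stt,cc=cv2.connectedComponentsWithStats(s)
        if n>1:
            i=1+stt[1:,4].argmax()
            if stt[i,4]>=3: out.append(cc[i])
    return out
def near(pts,g,K,T):
    q=np.linalg.inv(T)@[*g,1];uv=(K@q[:3])[:2]/q[2]
    p=min(pts,key=lambda x:np.hypot(*(x-uv)));return p
def tri(obs):
    A=[];b=[]
    for K,T,p in obs:
        d=T[:3,:3]@np.linalg.solve(K,[*p,1]);d/=np.linalg.norm(d);M=np.eye(3)-np.outer(d,d);A.append(M);b.append(M@T[:3,3])
    x,r,_,_=np.linalg.lstsq(np.vstack(A),np.hstack(b),rcond=None);return x,float(np.sqrt(r[0]/len(obs)))*1e3
def run(c,cams):
    V=[look(n) for n in cams];ends=[]
    for g in([.450,.081,.07],[.430,-.108,.07]):
        ob=[(K,T,near(studs(im,c,30),g,K,T)) for im,K,T in V]
        print([o[2].round(1).tolist() for o in ob]);x,r=tri(ob);print(x.round(4),"rms mm",round(r,1));ends.append(x)
    d=ends[0]-ends[1];print("mid",((ends[0]+ends[1])/2).round(4),"tilt deg",np.degrees(np.arcsin(d[2]/np.linalg.norm(d))).round(2),"sep",np.linalg.norm(d).round(4),"yaw",np.degrees(np.arctan2(d[1],d[0])).round(1))
run(sys.argv[1],sys.argv[2].split(","))
E
python3 tilt.py blue scene,side,wrist; python3 tilt.py blue scene,side; python3 tilt.py blue side,wrist
```

```text
[[258.5, 204.0], [233.1, 206.1], [256.5, 81.9]]
[0.4511 0.0829 0.0703] rms mm 0.6
[[234.5, 171.5], [274.0, 173.3], [255.8, 272.8]]
[ 0.4299 -0.1078  0.0617] rms mm 8.3
mid [ 0.4405 -0.0124  0.066 ] tilt deg 2.58 sep 0.192 yaw 83.7
[[258.5, 204.0], [233.1, 206.1]]
[0.4514 0.0827 0.0702] rms mm 0.5
[[235.0, 171.8], [274.0, 173.3]]
[ 0.4294 -0.1023  0.0628] rms mm 9.9
mid [ 0.4404 -0.0098  0.0665] tilt deg 2.28 sep 0.1865 yaw 83.2
[[233.1, 206.1], [256.1, 81.9]]
[0.4507 0.0831 0.0716] rms mm 0.2
[[274.0, 173.3], [255.4, 272.4]]
[ 0.4306 -0.1055  0.0733] rms mm 0.1
mid [ 0.4406 -0.0112  0.0724] tilt deg -0.5 sep 0.1896 yaw 83.9
```

The side and wrist views agree within 0.2 mm rms and give a tilt of -0.5° with the middle at (0.4406,-0.011). The far stud in the scene view was mis-picked, with 8-10 mm residuals. The near stud triangulates to 70-72 mm, against 70 if level. So blue is the true arm and orange is the bad one. Going for orange.

Call:
send_rows:
  series:
    - [0, [0, 0.2, 0.2], [0, 0, 0.022]]
    - [0, [0, 0.41, 0.3], [0, 0, 0.044]]
    - [0, [-0.02, 0.62, 0.4], [0, 0, 0.066]]
    - [0, [-0.03, 0.825, 0.5], [0, 0, 0.088]]

```text
time: 10.75
tcp_pos: [0.4384, 0.0536, 0.2179]
eef_rot: [3.141, 0.0, 1.748]
ft_force: [-0.2, -0.3, 0.1]
gripper_width: 0.0876
```

Call:
send_rows:
  series:
    - [0, [0, 0.2, 0], [0, 0, 0.022]]
    - [0, [0, 0.41, 0], [0, 0, 0.044]]
    - [0, [-0.02, 0.62, 0], [0, 0, 0.066]]
    - [0, [-0.03, 0.825, 0], [0, 0, 0.088]]

```text
time: 11.15
tcp_pos: [0.4359, 0.1197, 0.2175]
eef_rot: [3.142, 0.0, 2.024]
ft_force: [0.9, 0.4, 1.2]
gripper_width: 0.0881
```

Call:
send_rows:
  series:
    - [0, [0, 0.2, 0], [0, 0, 0.022]]
    - [0, [0, 0.41, 0], [0, 0, 0.044]]
    - [0, [-0.02, 0.62, 0], [0, 0, 0.066]]
    - [0, [-0.03, 0.825, 0], [0, 0, 0.088]]

```text
time: 11.55
tcp_pos: [0.4335, 0.1857, 0.2174]
eef_rot: [3.142, -0.0, 2.301]
ft_force: [-0.2, -0.4, -0.5]
gripper_width: 0.0878
```

Call:
send_rows:
  series:
    - [0, [0, 0.2, 0], [0, 0, 0.022]]
    - [0, [0, 0.41, 0], [0, 0, 0.044]]
    - [0, [-0.02, 0.62, 0], [0, 0, 0.066]]
    - [0, [-0.03, 0.825, 0], [0, 0, 0.088]]

```text
time: 11.95
tcp_pos: [0.4311, 0.2517, 0.2174]
eef_rot: [-3.142, -0.0, 2.577]
ft_force: [0.7, -0.8, -0.1]
gripper_width: 0.0878
```

Call:
send_rows:
  series:
    - [0, [0, 0.2, 0], [0, 0, 0.022]]
    - [0, [0, 0.41, 0], [0, 0, 0.044]]
    - [0, [-0.02, 0.62, 0], [0, 0, 0.066]]
    - [0, [-0.03, 0.825, 0], [0, 0, 0.088]]
    - [0, [-0.03, 0.825, 0], [0, 0, 0.088]]

```text
time: 12.45
tcp_pos: [0.4285, 0.3183, 0.217]
eef_rot: [-3.141, -0.001, 2.853]
ft_force: [-0.1, -0.2, -0.3]
gripper_width: 0.0877
```

```bash
python3 bar.py orange .02 pics/w7.png
```

```text
[275.  85.] [257, 66, 38, 40, 1328] [0.34   0.3687] [0.3395 0.3689] sides [0.045 0.042 0.041 0.043]
[267. 233.] [251, 218, 33, 30, 852] [0.5198 0.3069] [0.5194 0.3074] sides [0.042 0.043 0.043 0.042]
mid [0.4299 0.3378] sep 0.1902 yaw deg 161.05 -18.95 minus tcp mm [ 1.5 19.5]
12.45 [0.4285 0.3183 0.217 ] [-3.1414e+00 -8.0000e-04  2.8533e+00]
```

View pics/w7.png

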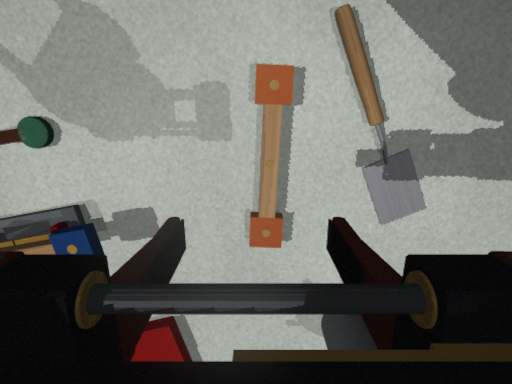

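The picture shows the orange bar's studs at (275,85), (267,163) and (266,233); the trowel at (375,120) is clear of the jaws. Middle (0.430,0.338), yaw 161°. Descending and gripping.

Call:
send_rows:
  series:
    - [0, [0.01, 0.1, -0.25], [0, 0, -0.005]]
    - [0, [0.02, 0.2, -0.5], [0, 0, -0.01]]
    - [0, [0.02, 0.24, -0.75], [0, 0, -0.0135]]
    - [0, [0.02, 0.24, -1], [0, 0, -0.0135]]
    - [0, [0.02, 0.24, -1], [0, 0, -0.0135]]

```text
time: 13.0
tcp_pos: [0.4293, 0.3345, 0.1341]
eef_rot: [-3.137, -0.003, 2.806]
ft_force: [0.1, -0.1, 0.7]
gripper_width: 0.0874
```

```bash
python3 bar.py orange .02 pics/w8.png
```

```text
[259.  83.] [235, 58, 48, 51, 2283] [0.3395 0.3683] [0.3389 0.3687] sides [0.043 0.044 0.043 0.042]
[259. 267.] [240, 250, 40, 35, 1264] [0.5185 0.3076] [0.5181 0.3076] sides [0.042 0.043 0.041 0.042]
mid [0.429  0.3379] sep 0.189 yaw deg 161.27 -18.73 minus tcp mm [-0.4  3.5]
13.0 [0.4293 0.3345 0.1341] [-3.1367e+00 -3.1000e-03  2.8061e+00]
```

Call:
send_rows:
  series:
    - [0, [0, 0, -0.25], [0, 0, 0]]
    - [0, [0, 0, -0.5], [0, 0, 0]]
    - [0, [0, 0, -0.75], [0, 0, 0]]
    - [0, [0, 0, -1], [0, 0, 0]]

```text
time: 13.45
tcp_pos: [0.4314, 0.3362, 0.0589]
eef_rot: [3.139, 0.002, 2.807]
ft_force: [-0.6, 0.3, -0.7]
gripper_width: 0.0877
```

Call:
send_rows:
  series:
    - [0, [0, 0, -0.2], [0, 0, 0]]
    - [0, [0, 0, -0.4], [0, 0, 0]]
    - [0, [0, 0, -0.55], [0, 0, 0]]
    - [0, [0, 0, -0.64], [0, 0, 0]]
    - [0, [0, 0, -0.64], [0, 0, 0]]

```text
time: 13.95
tcp_pos: [0.43, 0.3359, 0.0052]
eef_rot: [-3.14, -0.001, 2.808]
ft_force: [-0.3, 0.0, -0.7]
gripper_width: 0.0878
```

Call:
send_rows:
  series:
    - [255, [0, 0, 0], [0, 0, 0]]
    - [255, [0, 0, 0], [0, 0, 0]]
    - [255, [0, 0, 0], [0, 0, 0]]
    - [255, [0, 0, 0], [0, 0, 0]]
    - [255, [0, 0, 0], [0, 0, 0]]

```text
time: 14.45
tcp_pos: [0.4306, 0.3363, 0.0066]
eef_rot: [3.141, 0.0, 2.808]
ft_force: [0.7, 2.1, -0.2]
gripper_width: 0.0511
```

Call:
send_rows:
  series:
    - [255, [0, 0, 0], [0, 0, 0]]
    - [255, [0, 0, 0], [0, 0, 0]]
    - [255, [0, 0, 0], [0, 0, 0]]
    - [255, [0, 0, 0], [0, 0, 0]]
    - [255, [0, 0, 0], [0, 0, 0]]

```text
time: 14.95
tcp_pos: [0.4304, 0.3361, 0.0062]
eef_rot: [-3.141, -0.0, 2.808]
ft_force: [0.4, -0.1, 0.5]
gripper_width: 0.0219
```

Call:
send_rows:
  series:
    - [255, [0, 0, 0], [0, 0, 0]]
    - [255, [0, 0, 0.2], [0, 0, 0]]
    - [255, [0, 0, 0.45], [0, 0, 0]]
    - [255, [0, 0, 0.7], [0, 0, 0]]
    - [255, [0, 0, 1], [0, 0, 0]]

```text
time: 15.45
tcp_pos: [0.4301, 0.336, 0.0874]
eef_rot: [-3.141, -0.0, 2.808]
ft_force: [0.6, -0.4, -2.2]
gripper_width: 0.0216
```

Call:
send_rows:
  series:
    - [255, [0, 0, 0.25], [0, 0, 0]]
    - [255, [0, 0, 0.5], [0, 0, 0]]
    - [255, [0, 0, 0.75], [0, 0, 0]]
    - [255, [0, 0, 1], [0, 0, 0]]
    - [255, [0, 0, 1], [0, 0, 0]]

```text
time: 15.95
tcp_pos: [0.4315, 0.337, 0.1708]
eef_rot: [3.136, 0.004, 2.808]
ft_force: [0.6, -0.9, -0.6]
gripper_width: 0.0222
```

```bash
python3 - <<'E'
from h import *
o=get_obs();print(o["time"],o["tcp_pos"].round(4),o["eef_rot"].round(4),o["torque"].round(3),o["ft_force"].round(2))
E
```

```text
15.95 [0.4315 0.337  0.1708] [3.1363 0.0039 2.8083] [ 0.067 -0.177  0.007] [ 0.64 -0.89 -0.57]
```

Orange is held. Carrying it along y first to stay clear of the brush pot and mug, then out over the tray.

Call:
send_rows:
  series:
    - [255, [0, -0.23, 0], [0, 0, -0.033]]
    - [255, [0, -0.46, 0], [0, 0, -0.066]]
    - [255, [0, -0.7, 0], [0, 0, -0.1]]
    - [255, [0, -0.94, 0], [0, 0, -0.133]]

```text
time: 16.35
tcp_pos: [0.43, 0.2601, 0.1653]
eef_rot: [-3.14, -0.0, 2.386]
ft_force: [0.7, 0.2, -1.8]
gripper_width: 0.0217
```

Call:
send_rows:
  series:
    - [255, [0, -0.23, 0], [0, 0, -0.033]]
    - [255, [0, -0.46, 0], [0, 0, -0.066]]
    - [255, [0, -0.7, 0], [0, 0, -0.1]]
    - [255, [0, -0.94, 0], [0, 0, -0.133]]

```text
time: 16.75
tcp_pos: [0.4299, 0.1849, 0.1654]
eef_rot: [-3.14, -0.0, 1.968]
ft_force: [0.2, 0.7, -1.1]
gripper_width: 0.0216
```

Call:
send_rows:
  series:
    - [255, [0, -0.23, 0], [0, 0, -0.033]]
    - [255, [0, -0.46, 0], [0, 0, -0.066]]
    - [255, [0, -0.7, 0], [0, 0, -0.1]]
    - [255, [0, -0.94, 0], [0, 0, -0.133]]

```text
time: 17.15
tcp_pos: [0.4299, 0.1098, 0.1654]
eef_rot: [-3.14, 0.0, 1.551]
ft_force: [-0.5, -0.7, -1.9]
gripper_width: 0.0219
```

Call:
send_rows:
  series:
    - [255, [0.25, -0.14, 0], [0, 0, 0]]
    - [255, [0.5, -0.28, 0], [0, 0, 0]]
    - [255, [0.75, -0.42, 0], [0, 0, 0]]
    - [255, [1, -0.56, 0], [0, 0, 0]]

```text
time: 17.55
tcp_pos: [0.5107, 0.0652, 0.1654]
eef_rot: [-3.14, 0.0, 1.555]
ft_force: [-0.2, 0.5, -0.6]
gripper_width: 0.0218
```

Call:
send_rows:
  series:
    - [255, [0.25, -0.14, 0], [0, 0, 0]]
    - [255, [0.5, -0.28, 0], [0, 0, 0]]
    - [255, [0.75, -0.42, 0], [0, 0, 0]]
    - [255, [1, -0.56, 0], [0, 0, 0]]

```text
time: 17.95
tcp_pos: [0.5908, 0.0205, 0.1651]
eef_rot: [-3.14, 0.0, 1.555]
ft_force: [1.0, -0.1, -1.3]
gripper_width: 0.0216
```

Call:
send_rows:
  series:
    - [255, [0.25, -0.14, 0], [0, 0, 0]]
    - [255, [0.5, -0.28, 0], [0, 0, 0]]
    - [255, [0.75, -0.42, 0], [0, 0, 0]]
    - [255, [1, -0.56, 0], [0, 0, 0]]
    - [255, [1, -0.56, 0], [0, 0, 0]]

```text
time: 18.45
tcp_pos: [0.6712, -0.0253, 0.1637]
eef_rot: [-3.139, 0.0, 1.553]
ft_force: [-0.3, -0.0, -2.4]
gripper_width: 0.0219
```

```bash
python3 - <<'E'
from h import *
o=get_obs();print(o["time"],o["tcp_pos"].round(4),o["eef_rot"].round(4))
w=get_image("wrist");im=get_image("side")[110:230,140:290];sc=get_image("scene")[130:250,100:250]
r=lambda i,h:cv2.resize(i[:,:,::-1],(396,h),interpolation=cv2.INTER_CUBIC)
cv2.imwrite("pics/w9.png",w[:,:,::-1]);cv2.imwrite("pics/p3.png",np.vstack([np.hstack([r(im,290),r(sc,290)]),np.hstack([r(w,297),np.zeros((297,396,3),np.uint8)])]))
E
```

```text
18.45 [ 0.6712 -0.0253  0.1637] [-3.1389e+00  4.0000e-04  1.5531e+00]
```

View pics/p3.png

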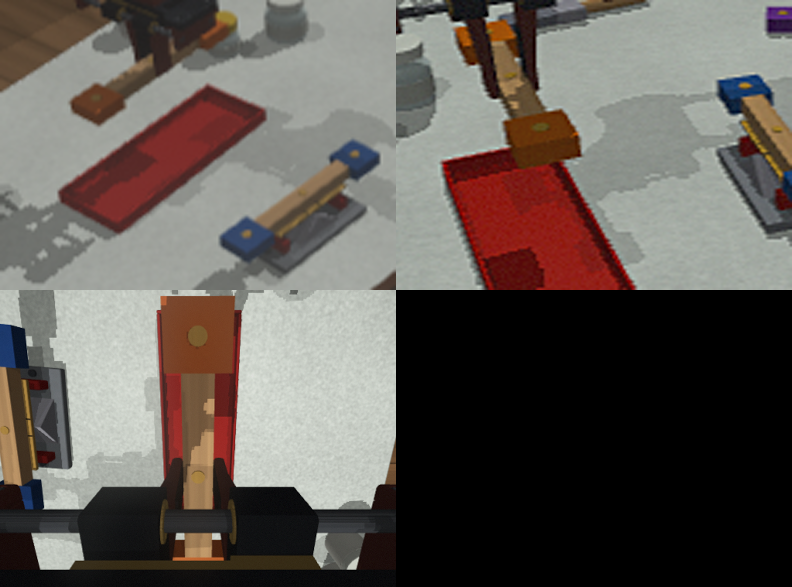

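Orange hangs straight over the tray, centred across it (wrist view: bar at x=198, tray walls at 160 and 237 in the crop). Blue still sits on the balance. Lowering with a partial opening so the fingers stay inside the walls.

Call:
send_rows:
  series:
    - [255, [0.01, 0.02, -0.25], [0, 0, 0]]
    - [255, [0.02, 0.035, -0.5], [0, 0, 0]]
    - [255, [0.02, 0.035, -0.75], [0, 0, 0]]
    - [255, [0.02, 0.035, -1], [0, 0, 0]]
    - [255, [0.02, 0.035, -1], [0, 0, 0]]

```text
time: 19.1
tcp_pos: [0.6694, -0.0201, 0.0826]
eef_rot: [-3.135, -0.001, 1.556]
ft_force: [-0.2, 0.8, -2.0]
gripper_width: 0.0216
```

Call:
send_rows:
  series:
    - [255, [0, 0, -0.25], [0, 0, 0]]
    - [255, [0, 0, -0.5], [0, 0, 0]]
    - [255, [0, 0, -0.75], [0, 0, 0]]
    - [255, [0, 0, -0.9], [0, 0, 0]]
    - [255, [0, 0, -0.9], [0, 0, 0]]

```text
time: 19.6
tcp_pos: [0.6708, -0.0206, 0.0129]
eef_rot: [-3.139, -0.0, 1.555]
ft_force: [-0.2, 0.2, -1.7]
gripper_width: 0.0219
```

Call:
send_rows:
  series:
    - [255, [0, 0, -0.02], [0, 0, 0]]
    - [255, [0, 0, -0.035], [0, 0, 0]]
    - [255, [0, 0, -0.035], [0, 0, 0]]

```text
time: 19.9
tcp_pos: [0.6726, -0.021, 0.0127]
eef_rot: [3.14, 0.0, 1.555]
ft_force: [0.2, 0.1, -1.1]
gripper_width: 0.0218
```

Call:
send_rows:
  series:
    - [255, [0, 0, -0.012], [0, 0, 0]]
    - [255, [0, 0, -0.012], [0, 0, 0]]
    - [110, [0, 0, -0.012], [0, 0, 0]]
    - [110, [0, 0, -0.012], [0, 0, 0]]
    - [110, [0, 0, -0.012], [0, 0, 0]]

```text
time: 20.4
tcp_pos: [0.6723, -0.021, 0.0109]
eef_rot: [3.141, 0.0, 1.555]
ft_force: [0.7, 0.4, -0.1]
gripper_width: 0.0425
```

Call:
send_rows:
  series:
    - [110, [0, 0, 0], [0, 0, 0]]
    - [110, [0, 0, 0.15], [0, 0, 0]]
    - [110, [0, 0, 0.4], [0, 0, 0]]
    - [110, [0, 0, 0.7], [0, 0, 0]]
    - [110, [0, 0, 1], [0, 0, 0]]

```text
time: 20.9
tcp_pos: [0.672, -0.021, 0.0922]
eef_rot: [3.141, 0.0, 1.555]
ft_force: [0.6, 0.2, 0.5]
gripper_width: 0.0499
```

Call:
send_rows:
  series:
    - [110, [0, 0, 0.3], [0, 0, 0]]
    - [110, [0, 0, 0.6], [0, 0, 0]]
    - [110, [0, 0, 1], [0, 0, 0]]
    - [110, [0, 0, 1], [0, 0, 0]]
    - [110, [0, 0, 1], [0, 0, 0]]

```text
time: 21.4
tcp_pos: [0.6726, -0.021, 0.1724]
eef_rot: [3.138, 0.0, 1.555]
ft_force: [-0.1, -0.6, -0.7]
gripper_width: 0.0504
```

```bash
python3 bar.py orange .024 pics/w10.png; python3 tilt.py blue side,scene
python3 - <<'E'
from h import *
w=get_image("wrist");im=get_image("side")[110:230,140:290];sc=get_image("scene")[130:280,100:288]
r=lambda i,h:cv2.resize(i[:,:,::-1],(396,h),interpolation=cv2.INTER_CUBIC)
cv2.imwrite("pics/p4.png",np.vstack([np.hstack([r(im,297),r(sc,297)]),np.hstack([r(w,297),np.zeros((297,396,3),np.uint8)])]))
E
```

```text
[256.  84.] [234, 62, 44, 47, 1911] [0.674  0.0754] [0.6741 0.0761] sides [0.044 0.045 0.043 0.043]
[257. 251.] [238, 229, 38, 41, 1268] [ 0.6722 -0.1122] [ 0.6726 -0.1135] sides [0.056 0.044 0.046 0.046]
mid [ 0.6731 -0.0184] sep 0.1876 yaw deg 89.43 -90.57 minus tcp mm [0.5 2.6]
21.4 [ 0.6726 -0.021   0.1724] [3.1384e+00 2.0000e-04 1.5548e+00]
[[233.1, 206.1], [258.3, 204.0]]
[0.4517 0.0824 0.07  ] rms mm 0.3
[[274.0, 173.3], [234.4, 171.6]]
[ 0.4301 -0.1035  0.0624] rms mm 9.3
mid [ 0.4409 -0.0105  0.0662] tilt deg 2.31 sep 0.1873 yaw 83.4
```

View pics/p4.png

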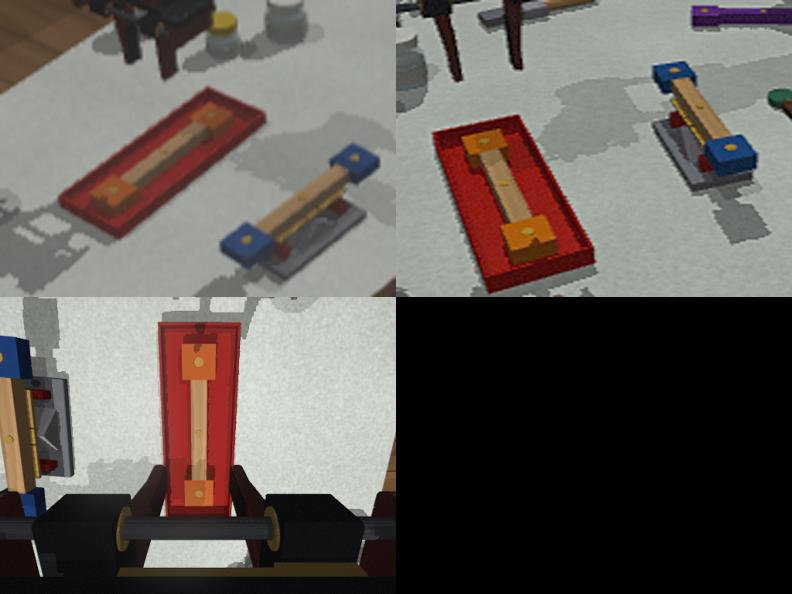

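Orange lies flat inside the tray and blue is still on the saddle. I'll settle the mis-picked far stud using its viewed pixel (scene ≈ (232,166)), and hand in if the tilt checks out.

```bash
sed -i '$d' tilt.py; python3 - <<'E'
from tilt import *
S,D=cam("scene"),cam("side")
a,ra=tri([(*S,[258.4,204.]),(*D,[233.1,206.1])]);b,rb=tri([(*S,[232.,166.4]),(*D,[274.,173.3])])
t=np.degrees(np.arcsin((a-b)[2]/np.linalg.norm(a-b)));print(a.round(4),ra,b.round(4),rb,t)
if abs(t)<3 and rb<3: print(get_obs()["time"],sign_off())
E
```

```text
[0.4516 0.0826 0.0701] 0.431667156349355 [ 0.4312 -0.1062  0.0698] 1.8034547480954872 0.1122182565719885
the job is handed in; nothing more can be done
21.7 None
```

The job is handed in at 21.7 s. Blue turned out to be the true arm and is balanced on the saddle; orange is the bad one and lies in the red tray.

- **Test:** I set blue by its middle along the saddle and let go, and it stayed level. I did not weigh orange on the balance; it is the bad arm by elimination.
- **Blue, last check:** its tilt was about 0.1° from the scene and side views, and -0.5° from the earlier side and wrist views. Its middle is within about 2 mm of the saddle's middle, and it lies along the saddle to within about 1°.
- **Orange, last check:** it lies flat in the tray, with its middle about 4 mm from the tray's centre. The gripper was clear above both arms.
- **A check that disagreed:** the automatic pick of blue's far stud in the scene view was wrong. It left residuals of 8–10 mm and a false tilt of about 2.5°. I read that pixel off the enlarged picture instead, and the residual fell to 1.8 mm.

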